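Line up and press home the lid of a locking pot

ROBOT

A 7-joint arm with a two-finger parallel gripper is mounted at the origin on the work surface. World frame = base frame: x ahead of the robot, y to its left, z up, the work surface at z = 0. Lengths are in m, angles in rad, forces in N, time in s.
With the tool pointing down it reaches from about 0.35 to 0.9 m from the base axis. Payload 8.1 kg.
Tool frame: the origin (TCP) lies at the centre of the arm's flange, where the gripper is bolted on; the fingertips stand 178 mm ahead of it and the grasp point (between the pads) lies 159 mm ahead of it; z points along the fingers, y is the line along which they close (so a half turn about z gives the same grasp; the last joint's range is limited). The gripper opens to 92 mm and grips with 3 to 60 N. Pads are 19 mm wide; open, the fingers measure 130 mm over their backs; the gripper's body (75 mm by 190 mm) begins 47 mm behind the grasp point.
Start: joints at [-1.218, 0.434, 0.025, 1.573, -0.012, 1.134, -0.075], TCP at [0.275, 0.561, 0.405] pointing down, gripper open.
Joint ranges: [-2.62, 2.62], [-0.44, 2.09], [-1.27, 1.32], [0.08, 2.57], [-1.32, 4.46], [0.12, 2], [-2.74, 2.74]. Speed limits (rad/s): [2.22, 2.22, 3.01, 3.01, 3.14, 3.14, 3.14].

INTERFACE

Orientations are given as a rotation vector (axis times angle).
In Python, from cell import arm gives the robot as it stands. The module is installed in compiled form; this text tells all that it offers.
- The arm moves only by the shell command python3 -m inch 'ROWS' [FORCE]. ROWS is text: rows parted by semicolons, each of 5 numbers parted by spaces: the shift along the tool's x, y, z in m, then the turn about the tool's z in rad, then the finger opening in m, from 0 to 0.0918. In form: x y z roll fingers; .... A call has 1 to 5 rows; each row is the pose to reach, as a shift and turn from the pose commanded when the call began, along the tool's axes at that moment; what a row does not reach only later rows make up. A row lasts 1/10 s, in which the tool goes at most 50 mm and 8.59 degrees, less where a joint would pass 70% of its speed; a pose out of reach is approached as far as the arm can. A call with a gripper value outside its range is refused whole. The fingers move at their own pace and stop on an object; FORCE is the grip in N (left out, the last holds). Time passes only in rows, so rows that repeat a pose let the fingers close. It gives the time, the measured TCP pose, the force, the opening and the grip force at its end, in the units of the state.
- arm.observe(): the state, without advancing time (a new reading comes with each control period).
- arm.get_image(name): name is "scene" or "top" or "wrist"; returns the picture (400x640x3 uint8, red, green, blue); there is no depth.
- arm.get_calibration(name): a dict with "intrinsics" (3x3 intrinsics, pixels), "pose" (4x4, takes a point from camera to world coordinates). Camera axes: x right, y up, looking along -z (the intrinsics and any distortion apply to the point x, -y, -z); pixel columns grow to the right and rows downward; lengths in m; the calibration is good to about 2 mm. The wrist camera is an equidistant fisheye: a pixel r from the principal point sees the ray r / f radians off the axis. A picture is of the moment at which its call begins: read the wrist's pose just before it. get_calibration takes no time and is no camera call; for the wrist camera it gives the pose at the moment of the call.
- arm.sign_off(): hands the job in; it is judged then, once.
Trained networks look in the newest picture that a camera, given by its name, has taken for a name from the list of things; names that differ only in an ending like _2 or _b are one class to them, and where a whole thing is asked for, a point or a joint stands for the part that bears it (a point fixed in the world has none). Each returns a list of dicts, best first, with "conf" (0 to 1); they miss things now and then, are a little off and sometimes report something else, mostly with a low value. They report only what shows in the picture. A call takes as long as a camera call.
- arm.look_for(camera, query): "point" ([row, column] in pixels, amid what is visible of it).
- arm.silhouettes(camera, query): "region" (400x640 bool, what is visible of it) and "point" ([row, column] in pixels, amid what is visible of it).
- arm.place_of(camera, query): "point" ([row, column] in pixels: a listed point, or the origin of a listed thing).
The state is a dict: "clock": time; "joints": joint angles; "dq": joint speeds; "joint_efforts": joint torques, N m; "position": TCP position; "ee_rot": TCP orientation; "force": force on the tool from outside, world axes, zero at the start; "ft_torque": the same for the moment, N m; "width": opening from 0.0 (shut) to 1.0 (fully open); "gripper_force": force on a finger pad.
Only numpy, scipy, OpenCV 4.12 (cv2) and the standard library are available. Lean on these libraries where they do the work, as an engineer would, in place of code of your own. Each camera call takes 0.05 s, during which the arm holds its last target. There are 200 camera calls.

TASK

Close the small locking pot on the orange trivet: with a fingertip against the black lug on its lid, push the lid round until the notch in the lid's edge lies over the pin that sticks out of the pot's rim, then press the middle of the lid down until it is fully home on the rim. Do it all by pushing from outside: never pinch the lug, never lift the lid or the pot, do not shove the pot along or tip it, and leave the other things on the table where they are.

Things in the scene. Friction and masses are not known exactly. Their poses are not given: they have to be found in the camera images.
- pot: Loose aluminium pot, filled, about 1.3 kg plus 0.25 kg for the lid, 144 mm diameter, 75 mm tall to its rim (rim 150 mm diameter), standing on the trivet. Origin: centre of its underside; z is up through the middle (the axis that the lid turns about); its x axis points at the locking pin. Two loop handles at its +y and -y sides reach 109 mm from the axis, 54 to 66 mm above the origin.
- pin (a point): Top of the steel locking pin: a round bar of 9 mm diameter lying level and radially on the pot's rim, from 66 to 106 mm from the axis, so its outer end shows beyond the lid's edge (lid radius 78 mm). This point is on top of it, 74 mm from the axis, 83 mm above the pot's underside.
- notch (a point): Middle of the notch in the lid's edge, on the lid's top face, 74 mm from the axis. A dark rubber seal shows through it. The notch is open at the lid's edge, 16 mm wide, and runs in to 61 mm from the axis. Over the pin, it lets the lid go down; anywhere else the pin stops the lid after 1 mm. The lid goes down while the notch is within about 3 mm of centred over the pin, and the round pin guides it a little.
- lug (a point): Middle of the black lug on the lid, straight across from the notch, 12 mm above the lid's plate, 48 mm from the axis. The lug is 32 mm long (radially, 32 to 64 mm from the axis), 14 mm wide, 21 mm high (flanks 18 mm). Push a flank sideways, round the axis, to turn the lid: 1 to 1.5 N is enough, and the lid stops where it is left; over about 6 N can slide or tip the pot.
- pad (a point): Centre of the top of the round pressing pad in the middle of the lid, 40 mm diameter, 3 mm above the lid's plate (the plate is 4 mm thick); this is where to press. At the start it stands 91 mm above the pot's underside (99 mm above the table), and 9 mm lower when the lid is home.
- lid (a joint): Angle of the lid about the pot's upright axis, rad, growing counter-clockwise seen from above; 0 (or 6.283, any whole turn) is the notch exactly over the pin. It starts anywhere from 0.6 to 5.7, turns freely either way without stops.
- lid_seat (a joint): How far the lid has been pressed down, m: 0 at the start (held up by its stiff rubber gasket, with the plate's underside 84 mm above the pot's underside), 0.009 fully home on the rim, negative if lifted. Takes about 5 to 6 N to move down and stays where it is left.
- lug_left: The left flank of the lug, as seen from the pot's middle looking out to the lug; pushed on, it turns the lid clockwise seen from above. A plate 32 by 3 by 18 mm; origin at the centre of its underside.
- lug_right: The right flank of the lug, same size; pushed on, it turns the lid counter-clockwise. Both flanks pressed at once counts as pinching.
- trivet: Flat orange silicone trivet under the pot, 190 by 190 mm and 8 mm thick, fixed to the table; origin at the centre of its underside.
- bowl_a_rim (a point): Centre of the mouth of a loose green ceramic bowl beside the pot, 124 mm diameter, 50 mm tall; leave alone.
- bowl_b_rim (a point): Centre of the mouth of the second green bowl, same size, farther off; leave alone.
- spoon_grip (a point): Handle of the loose serving spoon, 240 mm long, lying beyond the pot; leave alone.
- jar: Loose glass jar with a metal cap, 60 mm diameter, 85 mm tall, beside the pot; origin at the centre of its underside; leave alone.
- mill: Loose wooden pepper mill, 52 mm diameter, 122 mm tall; origin at the centre of its underside; leave alone.
- mug_rim (a point): Centre of the mouth of a loose white mug, 80 mm diameter, 85 mm tall; leave alone.

How it is judged:
On the way, in this order (a step that is already met when the one before it is completed fails the run):
1. the lid is turned until its notch lies over the pin, while still up (horizontal distance between notch and pin below 0.006 m and value of joint lid_seat below 0.004 m), for 0.1 s.
2. the lid is pressed fully home over the pin (horizontal distance between notch and pin below 0.006 m and value of joint lid_seat above 0.0075 m), for 0.2 s.
At the end, for the whole second after the job is handed in: The lid is at least 7.5 mm down (fully home is 9 mm) with its notch within 6 mm of the pin, and the pot stands upright and still on the trivet, its middle within 45 mm of the trivet's (all of step 2 and angle between pot's own z axis and vertical below 0.05 rad and horizontal distance between pot and trivet below 0.045 m and height (world z) of pot below 0.012 m and linear speed of pot below 0.01 m/s); the robot touches nothing.
It fails at once if the lug is pinched (both flanks pressed at once, over 1.5 N each) (contact force between the fingers and lug_left above 1.5 N and contact force between the fingers and lug_right above 1.5 N).
It fails at once if the lid is lifted over 4 mm, or the pot over 10 mm (value of joint lid_seat below -0.004 m or height (world z) of pot above 0.018 m).
It fails at once if the pot is shoved over 30 mm (distance of pot from where it was at the start of the episode above 0.03 m).
It fails at once if the pot is tipped over 0.15 rad (angle between pot's own z axis and vertical above 0.15 rad).
It fails at once if another thing on the table is moved over 30 mm (distance of any of bowl_a_rim, bowl_b_rim, spoon_grip, jar, mill, mug_rim from where it was at the start of the episode above 0.03 m).
It also fails if it takes over 51 s, if anything falls off the work surface, if the arm or the gripper's body presses on something with over 40 N, if the wrist force passes 120 N, or if a joint passes its speed limit or range.

## Working session

There is one attempt and no reset: what is moved stays moved. The work goes in short steps, Python scripts to look and compute and a shell command to move; the robot and the scene stay as the last step left them, time stands still between calls to the robot, and variables do not carry over. Pictures are saved under pics/ and viewed, at most 10 in all, crops included, and the job is handed in when it is done.

```bash
mkdir -p pics; cat > h.py <<'E'
import numpy as np, cv2
from cell import arm
from scipy.spatial.transform import Rotation as R
def ray(cam,p,cal=None):
    c=cal or arm.get_calibration(cam);K=np.array(c['intrinsics']);T=np.array(c['pose'])
    x=(p[1]-K[0,2])/K[0,0];y=(p[0]-K[1,2])/K[1,1]
    if cam=='wrist':
        t=np.hypot(x,y);s=np.sin(t)/t if t>1e-9 else 1;d=np.array([x*s,-y*s,-np.cos(t)])
    else: d=np.array([x,-y,-1.])
    return T[:3,3],T[:3,:3]@d
def at_z(cam,p,z,cal=None):
    o,d=ray(cam,p,cal);return o+d*(z-o[2])/d[2]
E
python3 - <<'E'
from h import *
s=arm.observe();print({k:np.round(v,3) for k,v in s.items()}); print(R.from_rotvec(s['ee_rot']).as_matrix().round(3))
Z=dict(pot=.008,pin=.091,notch=.096,lug=.108,pad=.099,trivet=0,bowl_a_rim=.05,jar=0,mill=0,mug_rim=.085,spoon_grip=.01)
for cam in ['top','scene']:
    im=arm.get_image(cam);cv2.imwrite(f'pics/{cam}0.png',im[...,::-1])
    print(cam,np.round(arm.get_calibration(cam)['pose'],2)[:3,3])
    for q,z in Z.items():
        for r in arm.place_of(cam,q)[:2]: print(q,np.round(r['point']),round(r['conf'],2),at_z(cam,r['point'],z).round(3))
E
```

```text
{'clock': np.float64(0.0), 'joints': array([-1.218,  0.435,  0.025,  1.574, -0.012,  1.134, -0.075]), 'dq': array([-0.   ,  0.   ,  0.001,  0.002, -0.   , -0.002, -0.001]), 'joint_efforts': array([-1.0000e-03, -6.6787e+01,  9.8500e-01, -3.1444e+01, -6.1000e-02,
        4.3000e-02,  0.0000e+00]), 'position': array([0.275, 0.561, 0.404]), 'ee_rot': array([-7.10e-01, -3.06e+00,  2.00e-03]), 'force': array([ 0.764, -0.333, -0.296]), 'ft_torque': array([-0.036, -0.023,  0.047]), 'gripper_force': np.float64(0.0), 'width': np.float64(0.997)}
[[-0.898  0.44  -0.001]
 [ 0.44   0.898 -0.001]
 [-0.    -0.002 -1.   ]]
top [ 0.42 -0.04  1.3 ]
pot [191. 349.] 0.38 [ 0.555 -0.19   0.008]
pin [164. 342.] 0.83 [ 0.635 -0.157  0.091]
notch [177. 313.] 0.75 [ 0.59  -0.06   0.096]
lug [191. 348.] 0.59 [ 0.544 -0.175  0.108]
pad [188. 334.] 0.58 [ 0.554 -0.129  0.099]
pad [182. 316.] 0.44 [ 0.574 -0.071  0.099]
trivet [188. 333.] 0.54 [ 0.567 -0.133  0.   ]
trivet [147. 408.] 0.45 [ 0.716 -0.404  0.   ]
bowl_a_rim [175. 268.] 0.75 [0.602 0.089 0.05 ]
jar [206. 382.] 0.75 [ 0.505 -0.309  0.   ]
mill [138.
[... 264 characters left out ...]
 0.628 -0.161  0.091]
notch [208. 310.] 0.68 [ 0.577 -0.057  0.096]
notch [329. 337.] 0.21 [0.782 0.339 0.096]
lug [185. 296.] 0.83 [ 0.552 -0.174  0.108]
lug [183. 231.] 0.28 [ 0.716 -0.325  0.108]
pad [195. 304.] 0.65 [ 0.554 -0.123  0.099]
pad [213. 304.] 0.56 [ 0.605 -0.047  0.099]
trivet [218. 308.] 0.76 [ 0.548 -0.118  0.   ]
trivet [328. 340.] 0.51 [0.733 0.29  0.   ]
bowl_a_rim [246. 328.] 0.86 [0.607 0.075 0.05 ]
jar [187. 291.] 0.85 [ 0.494 -0.307  0.   ]
mill [331. 338.] 0.63 [0.743 0.294 0.   ]
mill [260. 265.] 0.37 [ 0.765 -0.038  0.   ]
mug_rim [141. 299.] 0.79 [ 0.353 -0.45   0.085]
mug_rim [260. 265.] 0.36 [0.797 0.038 0.085]
spoon_grip [261. 268.] 0.91 [ 0.762 -0.02   0.01 ]
```

View pics/top0.png

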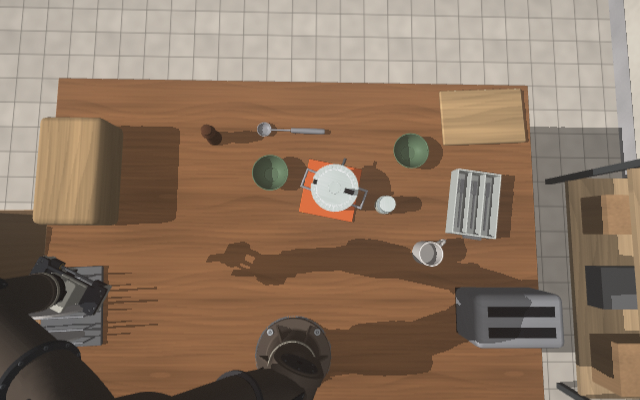

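View pics/scene0.png

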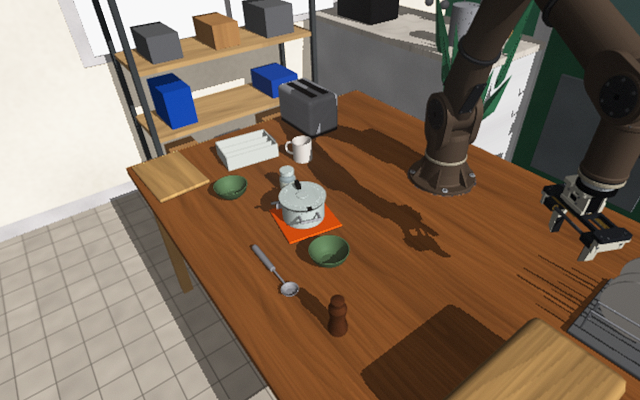

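The top view shows the pot at pixel (188,334), the pin at (164,342), the lug at (191,348) and the notch at about (181,315). The scene view agrees. The lug sits near -97° and must go clockwise by about 105°, so I push its left flank. First I move over the pot with the fingers shut.

```bash
python3 -m inch '-0.035 -0.035 0 0 0; -0.07 -0.07 0 0 0; -0.105 -0.105 0 0 0; -0.14 -0.14 0 0 0; -0.175 -0.175 0 0 0' 10
python3 -m inch '-0.035 -0.035 0 0 0; -0.07 -0.07 0 0 0; -0.105 -0.105 0 0 0; -0.14 -0.14 0 0 0; -0.175 -0.175 0 0 0'
python3 -m inch '-0.035 -0.035 0 0 0; -0.07 -0.07 0 0 0; -0.105 -0.105 0 0 0; -0.142 -0.142 0 0 0; -0.142 -0.142 0 0 0'
python3 -m inch '0 0 0 -0.14 0; 0 0 0 -0.28 0; 0 0 0 -0.33 0'
cat > m.py <<'E'
from h import *
import sys
s=arm.observe();c=arm.get_calibration('wrist')
im=arm.get_image('wrist');cv2.imwrite(f'pics/{sys.argv[1]}.png',im[...,::-1])
print('t',s['clock'],'tcp',s['position'].round(4),'F',s['force'].round(2),'q7',s['joints'][6].round(2));print(R.from_rotvec(s['ee_rot']).as_matrix().round(3).tolist())
Z=dict(pin=.091,notch=.096,lug=.108,pad=.099,pot=.008,trivet=0)
P={}
for q,z in Z.items():
    for r in arm.place_of('wrist',q)[:2]:
        w=at_z('wrist',r['point'],z,c);P.setdefault(q,w);print(q,np.round(r['point']),round(r['conf'],2),w.round(4))
if 'pad' in P:
    for q in ('pin','notch','lug'):
        if q in P: d=P[q]-P['pad'];print(q,'r',np.hypot(*d[:2]).round(4),'ang',np.degrees(np.arctan2(d[1],d[0])).round(1))
E
python3 m.py w1
```

```text
clock: 1.7
position: [0.3556, 0.3251, 0.4049]
ee_rot: [0.71, 3.06, 0.001]
force: [1.7, -0.4, 1.0]
width: 0.614
gripper_force: 0.0
clock: 2.2
position: [0.4355, 0.0908, 0.4051]
ee_rot: [0.709, 3.06, 0.001]
force: [0.9, 1.3, 0.6]
width: 0.182
gripper_force: 0.0
clock: 2.7
position: [0.501, -0.1039, 0.4053]
ee_rot: [0.722, 3.055, -0.005]
force: [-1.7, -0.1, 0.3]
width: 0.005
gripper_force: 0.0
clock: 3.0
position: [0.5003, -0.0971, 0.4047]
ee_rot: [0.189, 3.136, 0.0]
force: [-0.5, 0.4, 1.4]
width: 0.004
gripper_force: 0.0
t 3.0 tcp [ 0.5003 -0.0971  0.4047] F [-0.54  0.41  1.39] q7 1.65
[[-0.993, 0.12, 0.0], [0.12, 0.993, 0.0], [-0.0, 0.0, -1.0]]
pot [220. 290.] 0.81 [ 0.555  -0.1331  0.008 ]
pot [107.  35.] 0.33 [ 0.3202 -0.5364  0.008 ]
```

View pics/w1.png

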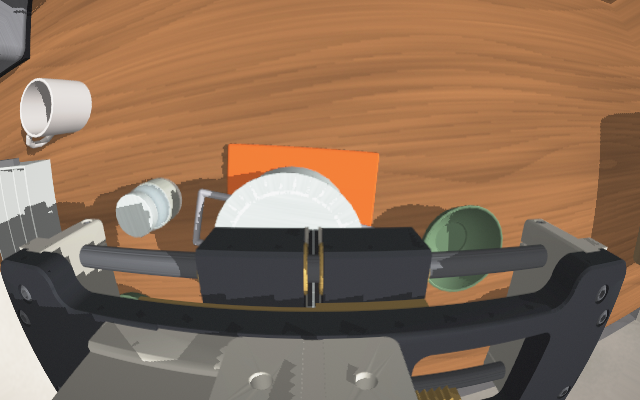

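The wrist view shows the lid at about (200,290), half hidden by the closed fingers. I move the tool farther out (+x world) so the camera sees the whole lid. The finger then waits on the side where it has to come down.

```bash
python3 -m inch '-0.04 0 0 0 0; -0.08 0 0 0 0; -0.12 0 0 0 0; -0.15 0 0 0 0; -0.15 0 0 0 0'
python3 m.py w2
```

```text
clock: 3.85
position: [0.652, -0.1156, 0.4035]
ee_rot: [0.197, 3.135, -0.001]
force: [-0.2, 0.7, -0.2]
width: 0.004
gripper_force: 0.0
t 3.85 tcp [ 0.652  -0.1156  0.4035] F [-0.17  0.71 -0.22] q7 1.7
[[-0.992, 0.125, 0.0], [0.125, 0.992, -0.001], [-0.001, -0.001, -1.0]]
pin [167. 268.] 0.57 [ 0.6238 -0.1559  0.091 ]
notch [106. 363.] 0.66 [ 0.5779 -0.0601  0.096 ]
lug [ 86. 233.] 0.91 [ 0.5442 -0.1743  0.108 ]
pad [ 95. 283.] 0.87 [ 0.5589 -0.1312  0.099 ]
pot [ 99. 292.] 0.72 [ 0.5571 -0.1297  0.008 ]
pin r 0.0695 ang -20.8
notch r 0.0736 ang 75.0
lug r 0.0455 ang -108.8
```

View pics/w2.png

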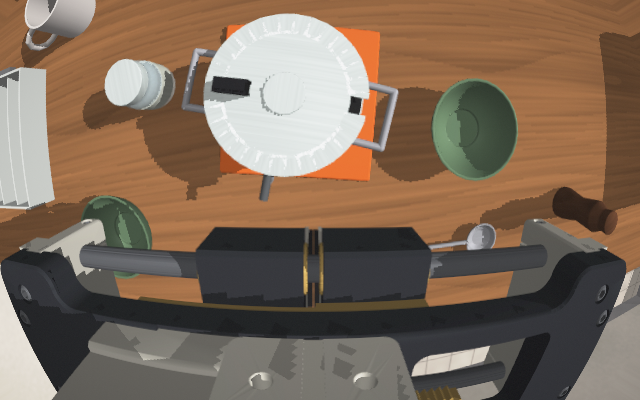

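The wrist view shows the lid clearly: lug at (86,233), notch at (104,357), pin at (187,266) and pad at (95,283). The distances fit the given sizes: notch to lug is 119 mm against 122, and the pin's radius is 71 mm against 74. The lug is at -106°, the pin at -21.5°, and the lid has to turn about 95° clockwise. I bring the finger down on the lug's left side, about 36 mm off it.

```bash
python3 -m inch '0.03 -0.035 0 0.08 0; 0.064 -0.079 0.02 0.16 0; 0.064 -0.079 0.06 0.16 0; 0.064 -0.079 0.09 0.16 0; 0.064 -0.079 0.09 0.16 0'
python3 m.py w3
```

```text
clock: 4.7
position: [0.5736, -0.1858, 0.3117]
ee_rot: [-0.448, -3.103, -0.002]
force: [-0.3, 0.2, -0.4]
width: 0.003
gripper_force: 0.0
t 4.7 tcp [ 0.5736 -0.1858  0.3117] F [-0.29  0.23 -0.44] q7 1.72
[[-0.959, 0.283, -0.006], [0.283, 0.959, 0.002], [0.006, 0.0, -1.0]]
pin [212. 628.] 0.7 [0.6692 0.1432 0.091 ]
pin [183. 387.] 0.33 [ 0.561  -0.1299  0.091 ]
notch [184. 486.] 0.77 [ 0.5809 -0.0581  0.096 ]
lug [184. 314.] 0.65 [ 0.5447 -0.1768  0.108 ]
lug [180. 485.] 0.43 [ 0.5736 -0.0649  0.108 ]
pad [182. 388.] 0.57 [ 0.5586 -0.1306  0.099 ]
pot [160. 365.] 0.72 [ 0.5555 -0.1303  0.008 ]
pin r 0.2953 ang 68.0
notch r 0.0759 ang 72.9
lug r 0.0482 ang -106.7
```

View pics/w3.png

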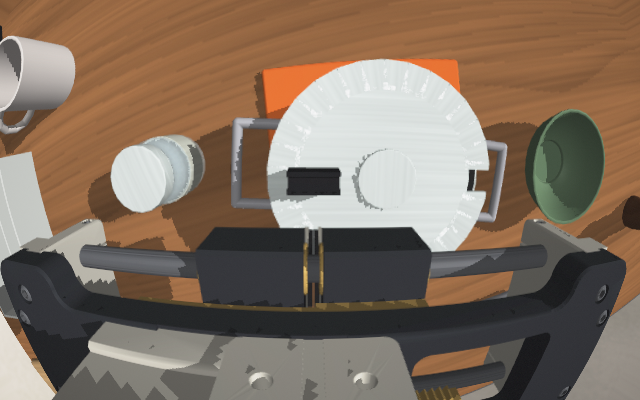

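The wrist view confirms the lug lies square across at (182,314), ahead of the closed fingertips and clear of them. I lower the tips to about 6 mm above the plate.

```bash
python3 -m inch '0 0 0.015 0 0; 0 0 0.03 0 0; 0 0 0.03 0 0; 0 0 0.03 0 0'; python3 - <<'E'
from h import *
s=arm.observe();p=s['position'];M=R.from_rotvec(s['ee_rot']).as_matrix();print(p.round(4),M.round(3).tolist(),s['joints'].round(2))
C=np.array([.5578,-.1300]);d=p[:2]-C
phi=np.radians(-106.6)
def pose(phi,off,r=.048):
    u=np.array([np.cos(phi),np.sin(phi)]);n=np.array([-u[1],u[0]]);return C+r*u+off*n
print('off now',d@[-np.sin(phi),np.cos(phi)],'r',d@[np.cos(phi),np.sin(phi)])
E
```

```text
clock: 5.45
position: [0.5759, -0.1863, 0.2854]
ee_rot: [0.447, 3.109, -0.0]
force: [-0.4, -0.1, 0.1]
width: 0.007
gripper_force: 0.0
[ 0.5759 -0.1863  0.2854] [[-0.959, 0.282, 0.0], [0.282, 0.959, -0.0], [-0.0, 0.0, -1.0]] [-0.03  0.54  0.37  1.78 -0.24  0.87  1.74]
off now 0.03347975131837457 r 0.04878952272587127
```

```bash
python3 -m inch '0.006 0 0.004 0 0; 0.012 0 0.004 0 0; 0.017 0 0.004 0 0; 0.021 -0.001 0.004 0.087 0; 0.0255 -0.002 0.004 0.175 0'; python3 -m inch '0 0 0 0 0'; python3 m.py w4
```

```text
clock: 5.95
position: [0.5505, -0.1813, 0.2813]
ee_rot: [0.723, 3.056, 0.0]
force: [1.7, -1.0, -2.0]
width: 0.005
gripper_force: 0.9
clock: 6.05
position: [0.5501, -0.1811, 0.2811]
ee_rot: [0.72, 3.058, -0.0]
force: [-0.6, -1.2, -0.4]
width: 0.007
gripper_force: 0.0
t 6.05 tcp [ 0.5501 -0.1811  0.2811] F [-0.64 -1.16 -0.4 ] q7 1.59
[[-0.895, 0.446, 0.0], [0.446, 0.895, -0.0], [-0.0, 0.0, -1.0]]
notch [217. 502.] 0.56 [ 0.5933 -0.0664  0.096 ]
lug [220. 312.] 0.57 [ 0.5351 -0.1738  0.108 ]
pad [216. 396.] 0.78 [ 0.5575 -0.1323  0.099 ]
pad [216. 503.] 0.21 [ 0.5907 -0.0674  0.099 ]
pot [182. 371.] 0.89 [ 0.5575 -0.1296  0.008 ]
notch r 0.075 ang 61.5
lug r 0.0471 ang -118.4
```

View pics/w4.png

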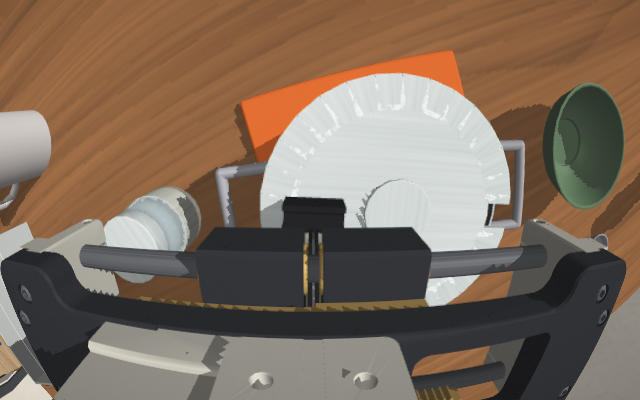

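The view shows the lug at (213,313) riding on the fingers, and the notch has come round to 61.5°. The offset model holds and the pot has not moved. I keep orbiting.

```bash
python3 -m inch '0.0042 -0.0013 0 0.087 0; 0.0086 -0.0022 0 0.175 0; 0.013 -0.0027 0 0.262 0; 0.0174 -0.0027 0 0.349 0; 0.0218 -0.0025 0 0.436 0'
python3 -m inch '0.0042 -0.0013 0 0.087 0; 0.0086 -0.0022 0 0.175 0; 0.013 -0.0027 0 0.262 0; 0.0174 -0.0027 0 0.349 0; 0.0218 -0.0025 0 0.436 0'
python3 -m inch '0 0 0 0 0'; python3 m.py w5
```

```text
clock: 6.9
position: [0.5302, -0.174, 0.2809]
ee_rot: [1.366, 2.828, -0.0]
force: [1.9, -0.7, -0.4]
width: 0.008
gripper_force: 0.9
clock: 7.4
position: [0.5144, -0.1586, 0.2808]
ee_rot: [1.946, 2.465, -0.001]
force: [0.6, -1.0, 1.4]
width: 0.007
gripper_force: 0.9
clock: 7.5
position: [0.5144, -0.1579, 0.2807]
ee_rot: [-1.943, -2.469, 0.0]
force: [0.0, -1.3, -0.3]
width: 0.007
gripper_force: 0.1
t 7.5 tcp [ 0.5144 -0.1579  0.2807] F [ 0.01 -1.34 -0.28] q7 0.86
[[-0.235, 0.972, -0.0], [0.972, 0.235, -0.0], [-0.0, -0.0, -1.0]]
pin [263. 472.] 0.83 [ 0.6231 -0.153   0.091 ]
pin [219. 313.] 0.67 [ 0.5119 -0.1466  0.091 ]
notch [214. 501.] 0.92 [ 0.6273 -0.1154  0.096 ]
lug [218. 314.] 0.94 [ 0.5104 -0.1405  0.108 ]
pad [213. 399.] 0.69 [ 0.557  -0.1298  0.099 ]
pot [183. 369.] 0.84 [ 0.5566 -0.1315  0.008 ]
pot [215. 502.] 0.61 [ 0.6987 -0.1284  0.008 ]
pin r 0.0701 ang -19.4
notch r 0.0718 ang 11.6
lug r 0.0478 ang -167.0
```

View pics/w5.png

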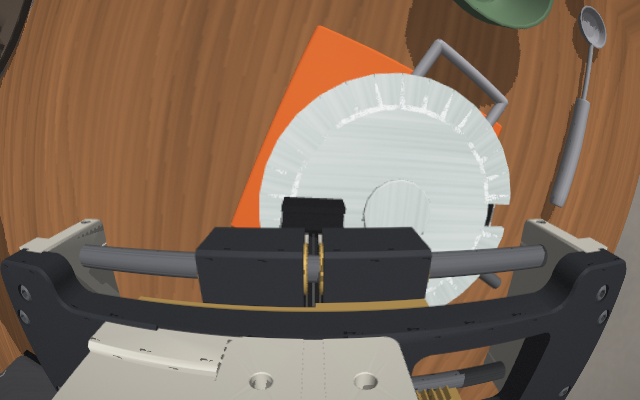

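The notch is now at (214,497), about 12°, and the pin end shows at (283,492). I take the pin's direction from its visible outer end in both pictures.

```bash
python3 - <<'E'
from h import *
c=arm.get_calibration('wrist');s=arm.observe()
def T(p,M):
    t=np.eye(4);t[:3,:3]=M;t[:3,3]=p;return t
X=np.linalg.inv(T(s['position'],R.from_rotvec(s['ee_rot']).as_matrix()))@c['pose']
M2=np.array([[-0.992,0.125,0],[0.125,0.992,-0.001],[-.001,-.001,-1]])
c2=dict(intrinsics=c['intrinsics'],pose=T([.652,-.1156,.4035],M2)@X)
C=np.array([.557,-.1303])
for n,cc,(r0,r1,c0,c1) in (('w2',c2,(174,205,250,285)),('w5',c,(262,295,470,510))):
    im=cv2.imread(f'pics/{n}.png');sub=im[r0:r1,c0:c1]
    cv2.imwrite(f'pics/{n}c.png',cv2.resize(sub,None,fx=10,fy=10,interpolation=cv2.INTER_NEAREST))
    b=sub.astype(int);m=(abs(b[...,2]-b[...,0])<25)&(b.sum(2)>150)&(b.sum(2)<560)
    k,l,st,ce=cv2.connectedComponentsWithStats(m.astype(np.uint8))
    for i in range(1,k):
        if st[i,4]>15:
            p=(ce[i][1]+r0,ce[i][0]+c0);w=at_z('wrist',p,.0885,cc);d=w[:2]-C
            print(n,st[i],np.round(p,1),w.round(4),np.hypot(*d).round(4),np.degrees(np.arctan2(d[1],d[0])).round(2))
a=cv2.imread('pics/w2c.png');b=cv2.imread('pics/w5c.png')
h=max(a.shape[0],b.shape[0]);f=lambda i:cv2.copyMakeBorder(i,0,h-i.shape[0],0,0,0)
cv2.imwrite('pics/cc.png',np.hstack([f(a),f(b)]))
E
```

```text
w2 [ 10   0  14  27 230] [186.6 265.6] [ 0.6431 -0.1616  0.0885] 0.0917 -19.97
w5 [  0   0  40  27 659] [270.9 488.9] [ 0.6428 -0.1579  0.0885] 0.0901 -17.82
```

View pics/cc.png

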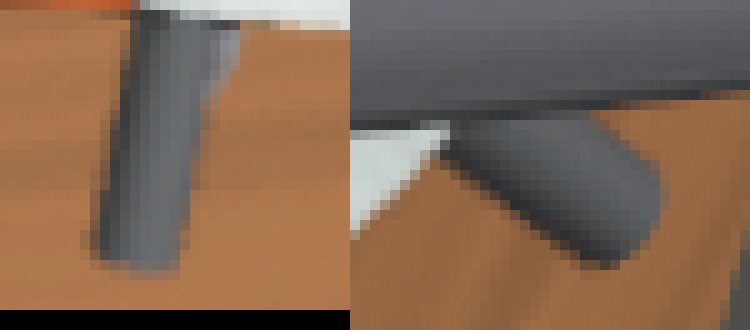

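The crops show the pin's end centre at about (199,263.8) in w2 and (284.5,498) in w5.

```bash
python3 - <<'E'
from h import *
c=arm.get_calibration('wrist');s=arm.observe()
def T(p,M):
    t=np.eye(4);t[:3,:3]=M;t[:3,3]=p;return t
X=np.linalg.inv(T(s['position'],R.from_rotvec(s['ee_rot']).as_matrix()))@c['pose']
M2=np.array([[-0.992,0.125,0],[0.125,0.992,-0.001],[-.001,-.001,-1]])
c2=dict(intrinsics=c['intrinsics'],pose=T([.652,-.1156,.4035],M2)@X)
def lid(n,cc):  # lid outline centre by network region -> world at plate top
    pass
for n,cc,C,ps in (('w2',c2,(.5575,-.1300),[(199,263.8),(177,267)]),('w5',c,(.5565,-.1303),[(284.5,498)])):
    for p in ps:
        w=at_z('wrist',p,.0865,cc);d=w[:2]-C;print(n,w.round(4),np.hypot(*d).round(4),np.degrees(np.arctan2(d[1],d[0])).round(2))
# lid circle from silhouette of lid in current picture
arm.get_image('wrist')
for r in arm.silhouettes('wrist','pad')[:1]:
    m=r['region'].astype(np.uint8);ct=max(cv2.findContours(m,0,cv2.CHAIN_APPROX_NONE)[0],key=len)[:,0]
    W=np.array([at_z('wrist',(y,x),.096,c)[:2] for x,y in ct if y<200 ])
    A=np.c_[2*W,np.ones(len(W))];q=np.linalg.lstsq(A,(W**2).sum(1),rcond=None)[0];print('lid C',q[:2].round(4),np.sqrt(q[2]+q[:2]@q[:2]).round(4),len(W))
E
```

```text
w2 [ 0.6559 -0.1658  0.0865] 0.1047 -20.02
w2 [ 0.6342 -0.1591  0.0865] 0.082 -20.75
w5 [ 0.659  -0.1681  0.0865] 0.1093 -20.23
lid C [ 0.5568 -0.1306] 0.0777 359
```

```bash
python3 -m inch '0.0042 -0.0013 0 0.087 0; 0.0086 -0.0022 0 0.175 0; 0.013 -0.0027 0 0.262 0; 0.0174 -0.0027 0 0.349 0; 0.0218 -0.0025 0 0.436 0'
python3 -m inch '0.0026 -0.0008 0 0.052 0; 0.0026 -0.0008 0 0.052 0'; python3 m.py w6
```

```text
clock: 8.45
position: [0.5067, -0.1379, 0.2809]
ee_rot: [2.434, 1.986, -0.0]
force: [0.2, -1.7, 0.1]
width: 0.009
gripper_force: 0.9
clock: 8.65
position: [0.5066, -0.1346, 0.2807]
ee_rot: [2.481, 1.927, -0.0]
force: [-0.5, -1.3, 0.3]
width: 0.004
gripper_force: 0.1
t 8.65 tcp [ 0.5066 -0.1346  0.2807] F [-0.54 -1.26  0.26] q7 0.44
[[0.248, 0.969, -0.0], [0.969, -0.248, -0.0], [-0.0, -0.0, -1.0]]
pin [216. 495.] 0.72 [ 0.625  -0.1529  0.091 ]
notch [215. 501.] 0.66 [ 0.6263 -0.1504  0.096 ]
lug [217. 310.] 0.66 [ 0.5094 -0.1167  0.108 ]
pad [217. 398.] 0.71 [ 0.5566 -0.1321  0.099 ]
pot [180. 368.] 0.55 [ 0.5553 -0.1288  0.008 ]
pin r 0.0715 ang -17.0
notch r 0.0721 ang -14.7
lug r 0.0496 ang 161.9
```

View pics/w6.png

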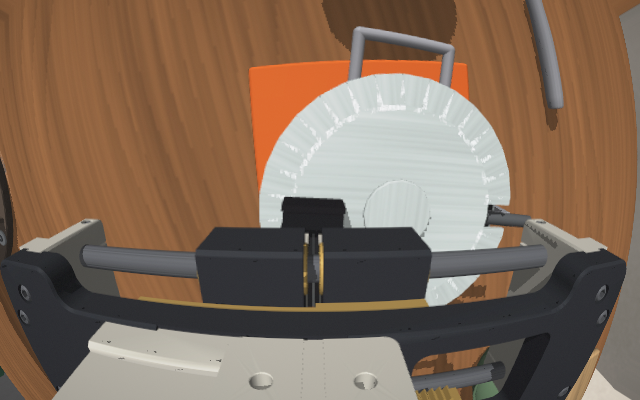

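The pin at (218,510) already shows in the notch mouth at (215,497), with about 4° to go. I push those, back off, rise and check from above.

```bash
python3 -m inch '0.0034 -0.0011 0 0.07 0; 0.0034 -0.0011 0 0.07 0'
python3 -m inch '-0.015 0 0 0 0; -0.03 0 0 0 0; -0.03 0 -0.03 0 0; -0.06 0 -0.06 0 0; -0.09 0 -0.08 0 0'
python3 -m inch '0 0 0 0 0'; python3 m.py w7
```

```text
clock: 9.2
position: [0.5065, -0.1312, 0.2807]
ee_rot: [2.548, 1.838, 0.0]
force: [-0.2, -1.0, 0.2]
width: 0.004
gripper_force: 0.2
clock: 9.7
position: [0.4773, -0.2189, 0.3625]
ee_rot: [2.545, 1.84, 0.001]
force: [0.6, -0.2, -0.4]
width: 0.004
gripper_force: 0.0
clock: 9.8
position: [0.4759, -0.2229, 0.3639]
ee_rot: [2.548, 1.828, 0.003]
force: [-0.0, -0.4, 1.2]
width: 0.003
gripper_force: 0.0
t 9.8 tcp [ 0.4759 -0.2229  0.3639] F [-0.02 -0.44  1.18] q7 0.44
[[0.321, 0.947, 0.005], [0.947, -0.321, -0.003], [-0.002, 0.006, -1.0]]
pin [ 72. 449.] 0.88 [ 0.6244 -0.1535  0.091 ]
pin [ 51. 310.] 0.17 [ 0.5148 -0.1052  0.091 ]
notch [ 74. 455.] 0.73 [ 0.6271 -0.1557  0.096 ]
lug [ 58. 310.] 0.94 [ 0.5124 -0.1139  0.108 ]
pad [ 66. 372.] 0.74 [ 0.5567 -0.1327  0.099 ]
pot [ 79. 354.] 0.58 [ 0.5554 -0.1317  0.008 ]
pot [ 66. 373.] 0.34 [ 0.5805 -0.124   0.008 ]
trivet [ 52. 311.] 0.64 [ 0.5221 -0.0872  0.    ]
trivet [265. 518.] 0.54 [ 0.7255 -0.4386  0.    ]
pin r 0.0709 ang -17.1
notch r 0.0741 ang -18.1
lug r 0.0481 ang 157.0
```

View pics/w7.png

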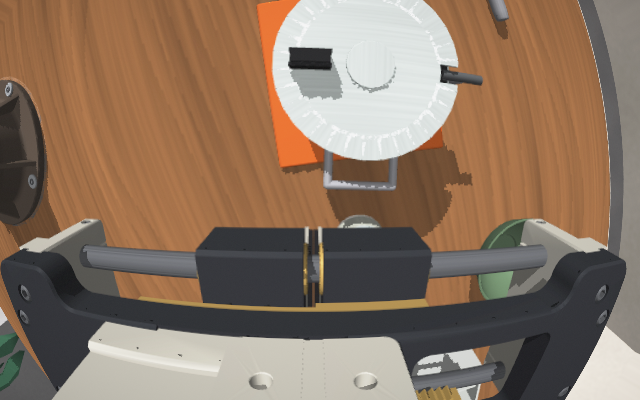

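The lug is at (57,310), the pad at (64,371), and the pin at (77,462) sits in the notch. The lug-to-notch line reads -20.0° against the pin's -20.2°, so the lid is aligned. I go over the pad.

```bash
python3 -m inch '0.04 0.018 0 0 0; 0.08 0.036 0 0 0; 0.106 0.0475 0 0 0; 0.106 0.0475 0.03 0 0; 0.106 0.0475 0.03 0 0'; python3 -m inch '0 0 0 0 0; 0 0 0 0 0'
```

```text
clock: 10.65
position: [0.5561, -0.1287, 0.3274]
ee_rot: [-2.541, -1.841, 0.007]
force: [-0.7, -0.5, -0.9]
width: 0.002
gripper_force: 0.0
clock: 10.85
position: [0.5563, -0.1319, 0.3316]
ee_rot: [2.548, 1.837, 0.0]
force: [-1.0, -0.7, -0.1]
width: 0.005
gripper_force: 0.0
```

```bash
python3 -m inch '0 0 0.03 0 0; 0 0 0.048 0 0; 0 0 0.048 0 0; 0 0 0.048 0 0'; python3 -m inch '0 0 0.003 0 0; 0 0 0.006 0 0; 0 0 0.009 0 0; 0 0 0.009 0 0'; python3 -m inch '0 0 0.002 0 0; 0 0 0.004 0 0; 0 0 0.004 0 0'
```

```text
clock: 11.25
position: [0.5566, -0.1317, 0.2839]
ee_rot: [2.548, 1.837, 0.001]
force: [0.9, -0.4, 0.1]
width: 0.003
gripper_force: 0.0
clock: 11.65
position: [0.5569, -0.1312, 0.2741]
ee_rot: [2.546, 1.838, 0.001]
force: [1.0, -0.8, 0.9]
width: 0.006
gripper_force: 0.8
clock: 11.95
position: [0.5569, -0.1312, 0.2699]
ee_rot: [2.546, 1.839, 0.001]
force: [1.2, -0.8, 1.8]
width: 0.006
gripper_force: 1.1
```

```bash
python3 -m inch '0 0 0.002 0 0; 0 0 0.004 0 0; 0 0 0.004 0 0'; python3 -m inch '0 0 0.002 0 0; 0 0 0.003 0 0; 0 0 0.003 0 0'
```

```text
clock: 12.25
position: [0.5567, -0.1316, 0.2681]
ee_rot: [-2.547, -1.838, -0.004]
force: [-7.6, 3.2, 34.4]
width: 0.004
gripper_force: 16.9
clock: 12.55
position: [0.5566, -0.132, 0.2678]
ee_rot: [-2.547, -1.837, -0.008]
force: [-19.7, 9.6, 70.4]
width: 0.005
gripper_force: 35.1
```

It hit a hard stop at TCP z = 0.268, the height predicted for fully home. I release straight up and check.

```bash
python3 -m inch '0 0 -0.005 0 0; 0 0 -0.015 0 0; 0 0 -0.05 0 0; 0 0 -0.09 0 0; 0 0 -0.09 0 0'; python3 -m inch '-0.04 0 0 0 0; -0.08 0 0 0 0; -0.1 0 0 0 0; -0.1 0 0 0 0; -0.1 0 0 0 0'; sed -i 's/notch=.096,lug=.108,pad=.099/notch=.087,lug=.099,pad=.090/' m.py; python3 m.py w8
```

```text
clock: 13.05
position: [0.5575, -0.1321, 0.357]
ee_rot: [2.544, 1.836, 0.006]
force: [-0.6, 0.1, 0.8]
width: 0.005
gripper_force: 0.0
clock: 13.55
position: [0.5249, -0.2258, 0.3522]
ee_rot: [-2.547, -1.837, 0.001]
force: [0.9, 0.3, -1.3]
width: 0.009
gripper_force: 0.0
t 13.55 tcp [ 0.5249 -0.2258  0.3522] F [ 0.95  0.27 -1.29] q7 0.45
[[0.315, 0.949, -0.001], [0.949, -0.315, 0.001], [0.0, -0.001, -1.0]]
pin [ 80. 406.] 0.74 [ 0.6258 -0.1525  0.091 ]
notch [ 87. 407.] 0.91 [ 0.6267 -0.1577  0.087 ]
lug [ 77. 248.] 0.73 [ 0.5103 -0.1142  0.099 ]
pad [ 78. 314.] 0.98 [ 0.5572 -0.1305  0.09  ]
pot [ 90. 316.] 0.7 [ 0.5581 -0.1331  0.008 ]
pin r 0.0719 ang -17.8
notch r 0.0745 ang -21.4
lug r 0.0497 ang 160.8
```

With the home heights assumed, the pot is where it was (pad at 0.557, -0.131) and the notch is at -20.5° over the pin. The hard stop was 9 mm below the first contact height and the robot is clear, so I hand in.

```bash
python3 -c "
from cell import arm
print(arm.sign_off())"
```

```text
the job is handed in; nothing more can be done
None
```

The lid was turned about 95° clockwise until its notch lay over the pin, then pressed down to a hard stop at the height expected for fully home. The pot did not move measurably, nothing else should have been touched, and the job was handed in at about 14 s; the final press peaked near 73 N at the wrist, and the sign-off gave no verdict.

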